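Light the curing box and hold its hood at the balance point

ROBOT

A 7-joint arm with a two-finger parallel gripper is mounted at the origin on the work surface. World frame = base frame: x ahead of the robot, y to its left, z up, the work surface at z = 0. Lengths are in m, angles in rad, forces in N, time in s.
With the tool pointing down it reaches from about 0.425 to 0.875 m from the base axis. Payload 4.7 kg.
Tool frame: the origin (TCP) lies on the centre line of the jaws, within the pads' length; the fingertips stand ctrl.tcp_to_tips ahead of it and the grasp point (between the pads) lies 2 mm behind it (ctrl.tcp_to_tips is the distance from the TCP to the fingertips, in m); z points along the fingers, y is the line along which they close (so a half turn about z gives the same grasp; the last joint's range is limited). The gripper opens to 87 mm and grips with 3 to 60 N. Pads are 19 mm wide; open, the fingers measure 117 mm over their backs; the gripper's body (75 mm by 190 mm) begins 51 mm behind the grasp point.
Start: joints at [-1.316, 0.321, -0.07, 1.45, 0.023, 1.371, -0.057], TCP at [0.155, 0.631, 0.24] pointing down, gripper open.
Joint ranges: [-2.86, 2.86], [-0.3, 2.09], [-1.38, 1.24], [0.06, 2.45], [-1.56, 4.7], [0.09, 2.05], [-2.69, 2.69]. Speed limits (rad/s): [2.57, 2.57, 3.14, 3.14, 3.14, 3.14, 3.14].

INTERFACE

Orientations are given as a rotation vector (axis times angle).
In Python, from bench import ctrl, optics, close_job gives the robot as it stands.
- The arm moves only by the shell command python3 -m inch 'ROWS' [OPENING] [FORCE]. ROWS is JSON, a list of rows, each a list of 2 entries, a list of its own where there are three numbers: the shift along the tool's x, y, z in mm, then the turn, a rotation vector about the tool's x, y, z in degrees. In form: [[[x, y, z], [ax, ay, az]], ...]. A call has exactly 10 rows; each row shifts and turns the commanded pose from where the row before left it, along the tool's axes as they then stand; what a row does not reach is not made up. A row lasts 1/10 s, in which the tool goes at most 50 mm and 8.59 degrees, less where a joint would pass 70% of its speed; a pose out of reach is approached as far as the arm can. A call is refused whole if a number of a shift passes 50 or a number of a turn 8.59, either way. A call with a gripper value outside its range is refused whole. OPENING is the closure, from 0 (fully open) to 1 (shut), set as the call begins (- or left out, the last holds). The fingers move at their own pace and stop on an object; FORCE is the grip in N (left out, the last holds). Time passes only in rows, so rows that do not move let the fingers close, or fill a call up. It gives the time, the measured TCP pose, the force and the opening at its end, in the units of the state.
- ctrl.get_state(): the state, without advancing time (a new reading comes with each control period).
- optics.get_image(name): name is "scene" or "side" or "wrist"; returns a dict with "image" (400x640x3 uint8, red, green, blue), "fx", "fy", "cx", "cy" (pixels), "dist" ([k1, k2, p1, p2, k3] as OpenCV has them; the pictures are not rectified), "R" (3x3) and "t" (3): a world point X has camera coordinates R X + t; the wrist camera has in their place "hand_eye" (4x4, takes a point from camera to tool coordinates, whose origin is the TCP and whose axes are the flange's). Camera axes: x right, y down, z forward; pixel columns grow to the right and rows downward; lengths in m; the calibration is good to about 2 mm. A picture is of the moment at which its call begins: read the wrist's pose just before it. There is no depth.
- close_job(): hands the job in, once; it reports no verdict.
The state is a dict: "time": time; "joint_positions": joint angles; "qd": joint speeds; "joint_torque": joint torques, N m; "position": TCP position; "tool_rot": TCP orientation; "ft_force": force on the tool from outside, world axes, zero at the start; "torque": the same for the moment, N m; "grip_width": opening from 0.0 (shut) to 1.0 (fully open).
Only numpy, scipy, OpenCV 4.12 (cv2) and the standard library are available. Lean on these libraries where they do the work, as an engineer would, in place of code of your own. Each camera call takes 0.05 s, during which the arm holds its last target. There are 200 camera calls.

TASK

I want to look over the plaster samples in the curing box: take the clip-on lamp off the rim of the white tool tray, clip it upright onto the top edge of the green splash board with its lens towards the box, and let go of it. Then lift the box's hood (it has a handle bar in front) past its balance point, to where the gas struts begin to carry it, so that the damp air gets out, but do not let it fly open; ease it back until the bar is two or three centimetres below the balance point and finish there, still holding the hood steady with the gripper. Leave everything else on the table where it is.

Things in the scene. Friction and masses are not known exactly. Their poses are not given: they have to be found in the camera images.
- lamp_grip (a point): Clip-on lamp: point midway between the two orange finger grips of its spring clip, which stands jaws down on the tray's rim at the start. x runs along the edge it is clipped on, z up, the lens looks to -y. Grips: bars 31 mm long (along x), 9 mm thick, level with this point, 51 mm over their outsides in y. Clipped on, the top of the edge is about 51 mm below this point. Read it with the clip shut.
- lamp_jaw (a joint): Opening of the lamp's clip: 0 when it pinches a 4 mm edge. Squeezing the grips together along y from 51 to about 28 mm (takes about 8 N) brings it to its stop, 0.6 rad, jaws then about 20 mm apart at their tips; let go, they spring shut with about 6 N. Each half tilts about 0.3 rad while squeezed.
- lamp: The lamp, 85 g; origin 51 mm below lamp_grip, same axes: middle of the top of the edge it is clipped on. Jaws 24 mm wide reach 16 mm below it; the pivot pin, 11 mm above it, stops the clip going lower. Red lamp head, 42 mm across, 60 mm to +x and 10 to 30 mm to -y, 33 mm lower than the grips.
- lamp_lens (a point): Middle of the lamp's pale round lens: 60 mm to +x, 30 mm to -y and 39 mm below lamp_grip, in the lamp's axes.
- board_top (a point): Middle of the top edge of the green splash board, an upright 4 mm sheet 220 mm long fixed on the table at the left of the curing box; edge 160 mm above the table. x along the edge, z up, y across the sheet pointing AWAY from the curing box (the box is on its -y side).
- splash_board: The green splash board: 220 x 4 mm sheet on two steel feet 80 mm across, fixed; origin on the table under its middle, axes as board_top.
- hood (a joint): Angle of the curing box's hood (white frame, clear window) about its rear hinge: 0 closed, grows as it opens, stop at 1.45 rad. Gas struts at both sides; balance point at 0.80 rad: below it the hood falls shut, above it the struts carry it up, slowly at first. Push at the bar about 3 N down when closed, 0.4 N at 0.1 rad off balance, nearly straight in between. Hood 0.95 kg, damped.
- hood_bar (a point): Middle of the hood's bright metal handle bar, round (12 mm thick, 130 mm long, along this point's y), in front of the hood, moving with it. Its arms join it at 65 mm either side; 42 mm clear between it and the hood's front. Closed, it is 111 mm above the table. It can turn between the fingers as the hood swings, so the gripper may stay pointing down.
- hood_hinge (a point): Middle of the hood's hinge line, at the rear of the curing box, 99 mm above the table, fixed. The line runs along this point's y; -x points to the front of the box. Closed, the bar's middle lies 284 mm to -x and 12 mm above it, and swings up about it.
- bowl: dark rubber mixing bowl, 124 mm wide, 68 mm high; loose bystander, origin at the centre of its underside
- plaster_bowl: second dark rubber mixing bowl, 120 mm wide, 65 mm high; loose bystander, origin at the centre of its underside
- cup: clear plastic cup, 68 mm wide, 85 mm high; loose bystander, origin at the centre of its underside
- bottle: turquoise drinking bottle, 68 mm wide, 210 mm high; loose bystander, origin at the centre of its underside
- tape: blue tape measure, 66 x 34 x 60 mm; loose bystander, origin at the centre of its underside
- jar: sand-coloured pigment jar, 72 mm wide, 90 mm high; loose bystander, origin at the centre of its underside
- spatula: wooden-handled spatula, 200 mm long, lying flat; loose bystander, origin at the centre of its underside

How it is judged:
By the outcome, as a careful person would: the job done as asked, in the order asked, and still so for the second after the job is handed in, while the arm keeps its last pose, push and grip.
It also fails if it takes over 61 s, if anything falls off the work surface, if the arm or the gripper's body presses on something with over 40 N, if the wrist force passes 120 N, or if a joint passes its speed limit or range.

## Working session

There is one attempt and no reset: what is moved stays moved. The work goes in short steps, Python scripts to look and compute and a shell command to move; the robot and the scene stay as the last step left them, time stands still between calls to the robot, and variables do not carry over. Pictures are saved under pics/ and viewed, on a budget of 10 in all, crops included, one or two more only if the job needs it, and the job is handed in when it is done.

```bash
ls; mkdir -p pics; python3 - <<'E'
from bench import ctrl, optics
import cv2
s=ctrl.get_state();print({k:s[k] for k in('time','position','tool_rot','ft_force','grip_width')},ctrl.tcp_to_tips)
for n in('scene','side'):
    d=optics.get_image(n);cv2.imwrite(f'pics/{n}0.png',cv2.cvtColor(d['image'],cv2.COLOR_RGB2BGR))
    print(n,d['fx'],d['cx'],d['cy'],d['dist'],d['R'],d['t'])
E
```

```text
pics
{'time': 0.0, 'position': array([0.15494662, 0.63072586, 0.23848438]), 'tool_rot': array([-3.77296244e-01, -3.11875458e+00,  2.97432030e-03]), 'ft_force': array([-0.55021476, -0.32594682,  0.01273735]), 'grip_width': 1.0007268788820778} 0.017
scene 520.43475986186 324.11944417346245 205.03186650417618 [-0.13957186  0.          0.          0.          0.        ] [[-0.37993007  0.92486507 -0.01666545]
 [ 0.67491046  0.26483939 -0.68873505]
 [-0.63257332 -0.27291884 -0.72482156]] [ 0.24265042 -0.25527513  1.84435608]
side 403.27331391777295 318.9864862547155 203.09570661717015 [-0.09280773  0.          0.          0.          0.        ] [[ 0.94907904 -0.31466292  0.01536972]
 [-0.22953438 -0.7240849  -0.65039606]
 [ 0.2157845   0.61374938 -0.75943976]] [-0.53570035  0.15919926  1.24870103]
```

View pics/scene0.png

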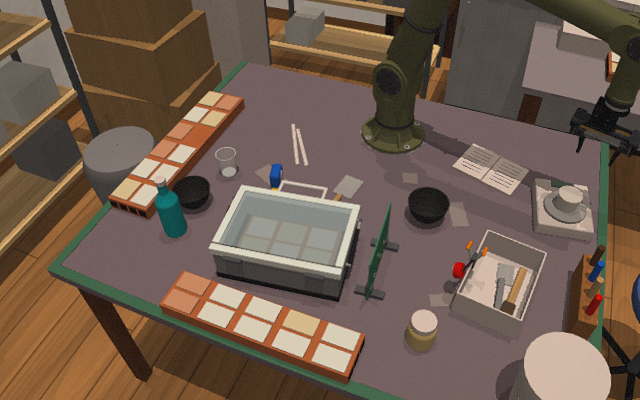

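View pics/side0.png

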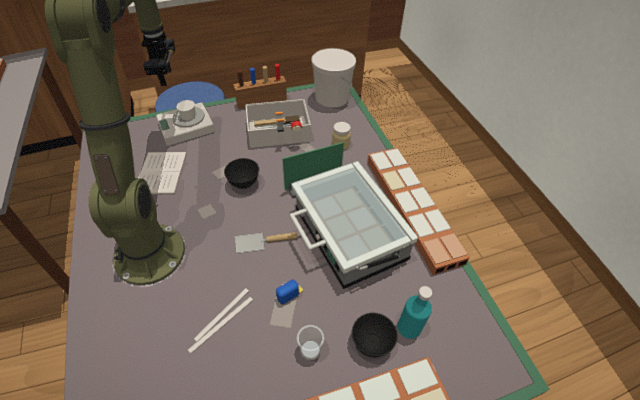

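Scene view: lamp on the tray's near-left rim at about (475,252), board at (380,250), hood bar at about (303,187). Side view: board (313,165), bar (307,230), lamp (290,123). I'll enlarge these areas.

```bash
python3 - <<'E'
import cv2
a=cv2.imread('pics/scene0.png')[195:305,350:500];cv2.imwrite('pics/c1.png',cv2.resize(a,None,fx=5,fy=5,interpolation=cv2.INTER_CUBIC))
a=cv2.imread('pics/side0.png')[100:250,240:420];cv2.imwrite('pics/c2.png',cv2.resize(a,None,fx=4,fy=4,interpolation=cv2.INTER_CUBIC))
E
```

```text
(no output)
```

View pics/c1.png

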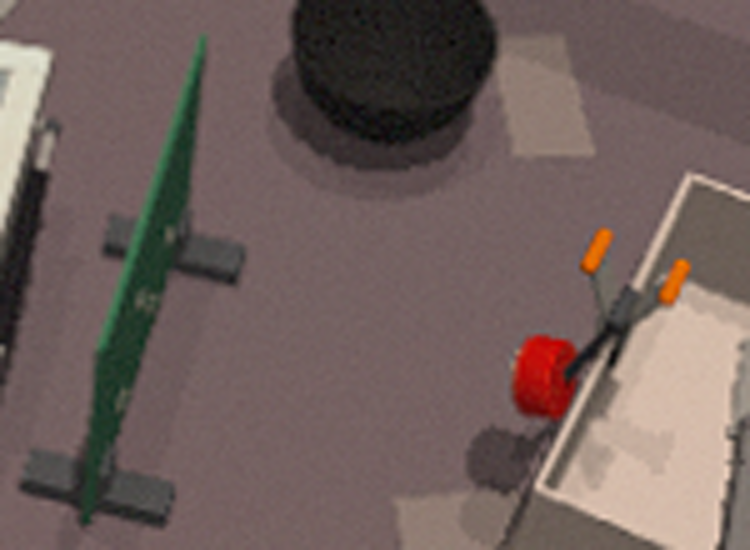

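View pics/c2.png

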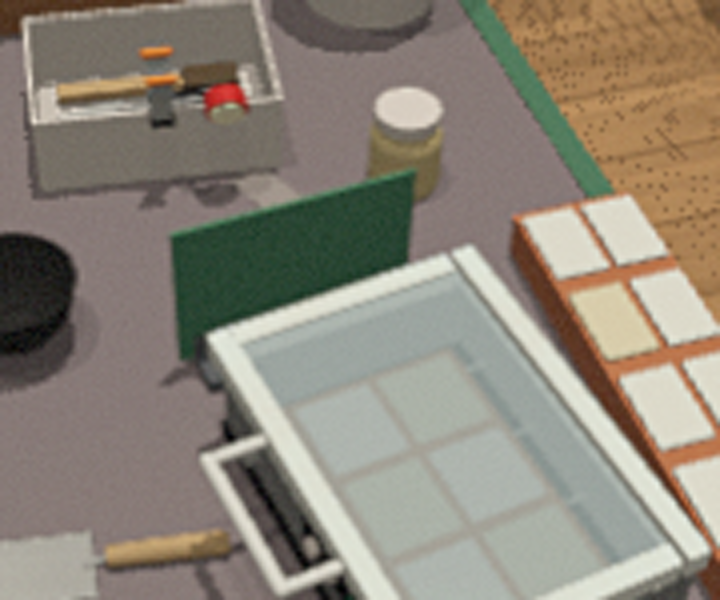

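```bash
cat > h.py <<'E'
import numpy as np, cv2
from bench import ctrl, optics
from scipy.spatial.transform import Rotation as Ro
from scipy.optimize import least_squares
C={}
def cam(n):
    if n not in C: C[n]=optics.get_image(n)
    return C[n]
def K(d): return np.array([[d['fx'],0,d['cx']],[0,d['fy'],d['cy']],[0,0,1.]])
def nrm(d,p): return cv2.undistortPoints(np.array([[p]],float),K(d),np.array(d['dist'],float))[0,0]
def P(d): return np.c_[np.array(d['R']),np.array(d['t'])]
def tri(p,q,n='scene',m='side'):
    a,b=cam(n),cam(m)
    X=cv2.triangulatePoints(P(a),P(b),nrm(a,p),nrm(b,q))[:,0];return X[:3]/X[3]
def onz(p,z,n):
    d=cam(n);R,t=np.array(d['R']),np.array(d['t']);r=R.T@np.r_[nrm(d,p),1];c=-R.T@t
    return c+r*(z-c[2])/r[2]
def proj(X,n):
    d=cam(n);return cv2.projectPoints(np.atleast_2d(X),cv2.Rodrigues(np.array(d['R']))[0],np.array(d['t']),K(d),np.array(d['dist'],float))[0][:,0]
E
python3 - <<'E'
from h import *
np.set_printoptions(precision=4,suppress=True)
s=lambda x,y:((x+.5)/5+349.5,(y+.5)/5+194.5)
w=lambda x,y:((x+.5)/4+239.5,(y+.5)/4+99.5)
print('grip1',tri(s(598,251),w(160,80)),'grip2',tri(s(675,282),w(156,52)),'mid',tri(s(636,266),w(158,66)))
print('head',tri(s(525,375),w(228,105)))
for a,b in(((203,38),(172,234)),((97,352),(413,172))):print('board',tri(s(*a),w(*b)),onz(s(*a),.16,'scene'),onz(w(*b),.16,'side'))
print('tray',tri(s(690,176),w(32,120)),tri(s(540,487),w(283,98)))
print('bar',onz(w(203,457),.111,'side'),onz(w(280,588),.111,'side'),onz((281,182),.111,'scene'),onz((327,188.5),.111,'scene'))
print('hood lid corners',[onz(w(*p),.115,'side') for p in((208,338),(465,248),(705,565))])
print('bowls',onz((242,185),0,'side'),'jar',onz((342,146),0,'side'))
E
```

```text
grip1 [0.5272 0.3573 0.1348] grip2 [0.534  0.3984 0.1358] mid [0.5305 0.3776 0.1354]
head [0.5889 0.3408 0.1014]
board [0.4791 0.1282 0.1586] [0.4797 0.1288 0.16  ] [0.4792 0.1261 0.16  ]
board [0.6953 0.1434 0.1558] [0.6985 0.1441 0.16  ] [0.6932 0.1392 0.16  ]
tray [0.4106 0.3959 0.0855] [0.6456 0.3608 0.0846]
bar [ 0.4491 -0.0673  0.111 ] [ 0.4687 -0.199   0.111 ] [ 0.4714 -0.2032  0.111 ] [ 0.4475 -0.0676  0.111 ]
hood lid corners [array([0.4855, 0.0468, 0.115 ]), array([0.7219, 0.0823, 0.115 ]), array([ 0.7655, -0.2767,  0.115 ])]
bowls [0.3396 0.2022 0.    ] jar [0.757  0.2917 0.    ]
```

```bash
cat >> h.py <<'E'
def go(pos,yaw=None,Rt=None):
    """shift (tool axes now, mm) then turn (deg, tool axes) to reach target; yaw = heading of tool y (tool pointing down)"""
    s=ctrl.get_state();R=Ro.from_rotvec(s['tool_rot'])
    if Rt is None and yaw is not None:
        y=np.array([np.cos(yaw),np.sin(yaw),0]);z=np.array([0,0,-1.]);Rt=Ro.from_matrix(np.c_[np.cross(y,z),y,z])
    d=np.array(pos)-s['position']
    print('t%.2f'%s['time'],'pos',s['position'].round(4),'F',np.round(s['ft_force'],2),'w',round(float(s['grip_width']),3))
    print('shift mm',(R.inv().apply(d)*1e3).round(1),'after-turn axes',(Rt.inv().apply(d)*1e3).round(1) if Rt else '','turn deg',np.degrees((R.inv()*Rt).as_rotvec()).round(2) if Rt else '')
E
python3 -c "
from h import *
go([.5305,.3776,.22],np.radians(81.5))"
```

```text
t0.20 pos [0.155  0.6309 0.2389] F [ 0.37 -0.85 -0.08] w 0.996
shift mm [-425.1 -156.5   19.1] after-turn axes [-408.8 -195.    18.9] turn deg [-0.07  0.   -5.3 ]
```

```bash
python3 -m inch '[[[-20,-8,0],[0,0,0]],[[-30,-11,1],[0,0,0]],[[-30,-11,1],[0,0,0]],[[-30,-11,1],[0,0,0]],[[-30,-11,1],[0,0,0]],[[-30,-11,1],[0,0,0]],[[-30,-11,1],[0,0,0]],[[-30,-11,1],[0,0,0]],[[-30,-11,1],[0,0,0]],[[-30,-11,1],[0,0,0]]]' 0 20
python3 -m inch '[[[-30,-10,1],[0,0,0]],[[-30,-10,1],[0,0,0]],[[-30,-10,1],[0,0,0]],[[-25,-10,1],[0,0,0]],[[-15,-7,1],[0,0,0]],[[-5,-2,1],[0,0,0]],[[0,0,0],[0,0,-3]],[[0,0,0],[0,0,-2.3]],[[0,0,0],[0,0,0]],[[0,0,0],[0,0,0]]]'
python3 - <<'E'
from h import *
s=ctrl.get_state();d=optics.get_image('wrist')
print(s['time'],s['position'],s['tool_rot']);print(d['hand_eye'],d['fx'],d['cx'],d['cy'],d['dist'])
cv2.imwrite('pics/w1.png',cv2.cvtColor(d['image'],cv2.COLOR_RGB2BGR))
go([.5305,.3776,.22],np.radians(81.5))
E
```

```text
time: 1.2
position: [0.412, 0.4573, 0.2304]
tool_rot: [-0.377, -3.119, 0.0]
ft_force: [0.8, 0.4, 0.2]
grip_width: 1.0
time: 2.2
position: [0.5296, 0.3795, 0.2246]
tool_rot: [-0.231, -3.132, -0.001]
ft_force: [0.7, 0.7, -0.1]
grip_width: 1.002
2.2 [0.5295565  0.37950675 0.22455262] [-2.31365893e-01 -3.13246350e+00 -8.12247295e-04]
[[-2.22888351e-04 -9.63973622e-01 -2.65997756e-01  7.26253691e-02]
 [ 9.99999245e-01 -5.36339502e-04  1.10575726e-03  1.20339397e-03]
 [-1.20858594e-03 -2.65997309e-01  9.63973014e-01 -1.45274947e-01]
 [ 0.00000000e+00  0.00000000e+00  0.00000000e+00  1.00000000e+00]] 297.95387442711 311.0340901219737 202.0357077245173 [-0.00101223  0.          0.          0.          0.        ]
t2.25 pos [0.5298 0.3793 0.2246] F [-0.36  0.05  0.03] w 0.997
shift mm [-1.  -1.5  4.6] after-turn axes [-1.  -1.5  4.6] turn deg [ 0.02 -0.02  0.04]
```

View pics/w1.png

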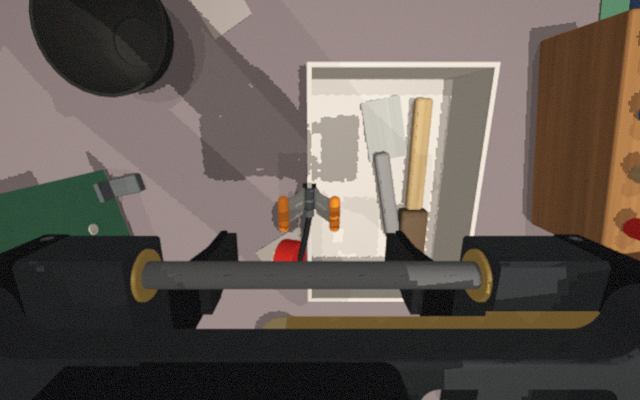

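Wrist view: grips at (283,214) and (335,213), rim vertical in the picture (column 309), so yaw is aligned; the gripper body is wide along the closing direction.

```bash
python3 - <<'E'
from h import *
d=cam('wrist');s=ctrl.get_state();R=Ro.from_rotvec(s['tool_rot']).as_matrix();H=np.array(d['hand_eye'])
for p in((283,214),(335,213),(309,213.5),(309,64),(309,298)):
    r=R@H[:3,:3]@np.r_[nrm(d,p),1];c=R@H[:3,3]+s['position']
    for z in (.1354,.0848):print(p,z,(c+r*(z-c[2])/r[2]).round(4))
go([.5305,.3776,.134],np.radians(81.5))
E
```

```text
(283, 214) 0.1354 [0.5291 0.3573 0.1354]
(283, 214) 0.0848 [0.5443 0.3501 0.0848]
(335, 213) 0.1354 [0.5346 0.3999 0.1354]
(335, 213) 0.0848 [0.551  0.4018 0.0848]
(309, 213.5) 0.1354 [0.5318 0.3786 0.1354]
(309, 213.5) 0.0848 [0.5477 0.3759 0.0848]
(309, 64) 0.1354 [0.4196 0.3955 0.1354]
(309, 64) 0.0848 [0.4112 0.3965 0.0848]
(309, 298) 0.1354 [0.6103 0.3667 0.1354]
(309, 298) 0.0848 [0.6431 0.3615 0.0848]
t2.30 pos [0.53   0.3791 0.2246] F [-1.82  0.46 -0.19] w 0.998
shift mm [-0.7 -1.4 90.6] after-turn axes [-0.7 -1.4 90.6] turn deg [ 0.02 -0.01  0.03]
```

```bash
python3 -m inch '[[[-1,-1,12],[0,0,0]],[[0,0,14],[0,0,0]],[[0,0,14],[0,0,0]],[[0,0,14],[0,0,0]],[[0,0,12],[0,0,0]],[[0,0,10],[0,0,0]],[[0,0,8],[0,0,0]],[[0,0,5],[0,0,0]],[[0,0,1],[0,0,0]],[[0,0,0],[0,0,0]]]' 0
python3 -m inch '[[[0,0,0],[0,0,0]],[[0,0,0],[0,0,0]],[[0,0,0],[0,0,0]],[[0,0,0],[0,0,0]],[[0,0,0],[0,0,0]],[[0,0,0],[0,0,0]],[[0,0,0],[0,0,0]],[[0,0,0],[0,0,0]],[[0,0,0],[0,0,0]],[[0,0,0],[0,0,0]]]' 1 20
python3 -c "
from h import *
go([.588,.135,.26],np.radians(94))
for n in('side','wrist'):cv2.imwrite('pics/%s2.png'%n,cv2.cvtColor(cam(n)['image'],cv2.COLOR_RGB2BGR))
a=np.vstack([cv2.resize(cv2.imread('pics/side2.png')[90:150,220:340],(480,240)),cv2.imread('pics/wrist2.png')[150:320,80:560]])
cv2.imwrite('pics/m2.png',a)"
```

```text
time: 3.3
position: [0.5316, 0.3774, 0.1348]
tool_rot: [0.233, 3.133, 0.001]
ft_force: [-1.3, 0.4, -0.4]
grip_width: 1.001
time: 4.3
position: [0.5313, 0.3773, 0.1345]
tool_rot: [-0.233, -3.133, 0.0]
ft_force: [-0.2, -0.5, -0.2]
grip_width: 0.311
t4.30 pos [0.5313 0.3773 0.1345] F [-0.23 -0.51 -0.19] w 0.311
shift mm [ -91.8 -231.3 -125.5] after-turn axes [ -39.6 -245.6 -125.5] turn deg [-0.000e+00 -1.000e-02 -1.249e+01]
```

View pics/m2.png

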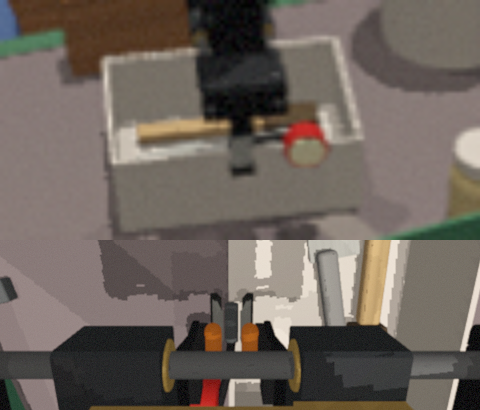

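Squeezed to its stop (27 mm). Lift and carry.

```bash
python3 -m inch '[[[0,0,-4],[0,0,0]],[[0,0,-10],[0,0,0]],[[0,0,-18],[0,0,0]],[[0,0,-22],[0,0,0]],[[0,0,-22],[0,0,0]],[[0,0,-20],[0,0,0]],[[0,0,-16],[0,0,0]],[[0,0,-10],[0,0,0]],[[0,0,-4],[0,0,0]],[[0,0,0],[0,0,0]]]'
python3 -m inch '[[[-4,-10,0],[0,0,0]],[[-8,-20,0],[0,0,0]],[[-10,-26,0],[0,0,-2]],[[-12,-28,0],[0,0,-2]],[[-12,-28,0],[0,0,-2]],[[-11,-27,0],[0,0,-2]],[[-8,-25,0],[0,0,-2]],[[-7,-22,0],[0,0,-1.5]],[[-4,-17,0],[0,0,-1]],[[-2,-10,0],[0,0,0]]]'
python3 -c "
from h import *
go([.588,.135,.26],np.radians(94))
cv2.imwrite('pics/w3.png',cv2.cvtColor(cam('wrist')['image'],cv2.COLOR_RGB2BGR))
d=cam('wrist');s=ctrl.get_state();R=Ro.from_rotvec(s['tool_rot']).as_matrix();H=np.array(d['hand_eye'])
T=np.eye(4);T[:3,:3]=R;T[:3,3]=s['position'];W=np.linalg.inv(T@H);print(W[:3].tolist())
for X in([.4795,.1275,.16],[.588,.135,.16]):print(cv2.projectPoints(np.array([X]),cv2.Rodrigues(W[:3,:3])[0],W[:3,3],K(d),np.array(d['dist']))[0])
"
```

```text
time: 5.4
position: [0.5314, 0.3773, 0.2607]
tool_rot: [0.233, 3.133, 0.0]
ft_force: [-0.2, -1.4, -0.9]
grip_width: 0.312
time: 6.4
position: [0.5963, 0.1563, 0.2596]
tool_rot: [0.104, -3.138, 0.003]
ft_force: [-0.1, 0.2, -0.5]
grip_width: 0.312
t6.40 pos [0.5963 0.1563 0.2596] F [-0.11  0.23 -0.53] w 0.312
shift mm [  9.7 -20.7  -0.4] after-turn axes [  9.7 -20.6  -0.4] turn deg [-0.09 -0.09 -0.19]
[[-0.06453102492444367, 0.9979150266411855, -0.0011603559476063758, -0.11729095086378685], [0.9621549769339167, 0.06252697776708671, 0.265232308387592, -0.6216092689699257], [0.26475185964124476, 0.015999270453323097, -0.9641838394006956, 0.24929678957445103]]
[[[282.86384588  55.97030657]]]
[[[286.64011991 196.16315727]]]
```

View pics/w3.png

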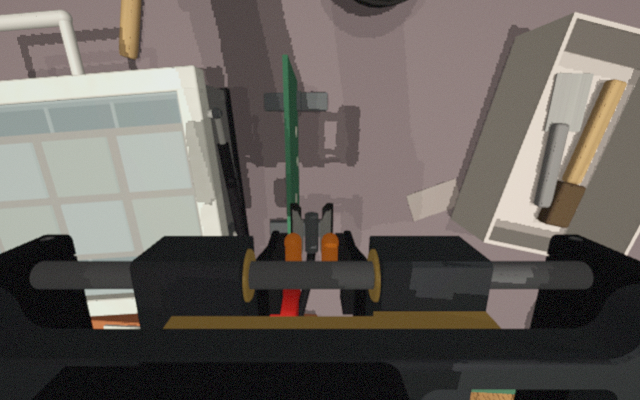

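Wrist view: board's front top corner at (287,57), predicted (283,56); the lamp hangs to the right of the board. Measuring the edge line in that picture.

```bash
python3 -c "
from h import *
im=cv2.imread('pics/w3.png').astype(int)
W=np.array([[-0.06453102492444367, 0.9979150266411855, -0.0011603559476063758, -0.11729095086378685], [0.9621549769339167, 0.06252697776708671, 0.265232308387592, -0.6216092689699257], [0.26475185964124476, 0.015999270453323097, -0.9641838394006956, 0.24929678957445103]])
d=cam('wrist');R=W[:,:3];c=-R.T@W[:,3]
g=(im[...,1]-im[...,2]>25)
for y in range(60,205,16):
    x=np.where(g[y,270:310])[0]+270
    if not len(x):continue
    o=[]
    for u in(x[0]-.5,):
        r=R.T@np.r_[nrm(d,(u,y)),1];X=c+r*(.16-c[2])/r[2];o.append(X.round(4))
    print(y,x[0],x[-1],o, im[y,x[0]-1:x[-1]+2,1])
"
```

```text
60 282 288 [array([0.4823, 0.1266, 0.16  ])] [ 94 101 114 113 112 109  98  71  75]
76 283 293 [array([0.4935, 0.1278, 0.16  ])] [ 97 109 117 111 116 108  82  69  66  64  70  68  69]
92 283 295 [array([0.505 , 0.1282, 0.16  ])] [ 86 103 113 113 111 115  94  69  66  67  60  65  67  65  65]
108 284 295 [array([0.5168, 0.1295, 0.16  ])] [ 82  98 108 113 112 103  78  68  66  68  67  64  64  65]
124 285 296 [array([0.5289, 0.1308, 0.16  ])] [ 81  93 100 111 107  89  70  71  67  69  67  68  65  65]
140 285 296 [array([0.5414, 0.1313, 0.16  ])] [81 89 94 91 91 82 72 67 70 70 66 67 69 65]
156 286 295 [array([0.5542, 0.1326, 0.16  ])] [84 92 92 88 90 79 69 68 68 69 66 74]
172 286 297 [array([0.5674, 0.1332, 0.16  ])] [96 90 90 92 91 83 69 68 70 65 63 68 66 80]
188 287 297 [array([0.5809, 0.1346, 0.16  ])] [73 76 79 78 72 72 67 63 66 69 68 65 78]
204 287 289 [array([0.5949, 0.1352, 0.16  ])] [76 76 78 66 43]
```

```bash
python3 -m inch '[[[3,-7,0],[0,0,0]],[[4,-8,0],[0,0,0]],[[2,-5,0],[0,0,0]],[[0,0,0],[0,0,0]],[[0,0,6],[0,0,0]],[[0,0,7],[0,0,0]],[[0,0,6],[0,0,0]],[[0,0,3],[0,0,0]],[[0,0,0],[0,0,0]],[[0,0,0],[0,0,0]]]'
python3 -c "
from h import *
go([.588,.136,.211],np.radians(94.2))
d=cam('side');cv2.imwrite('pics/s4.png',cv2.resize(cv2.cvtColor(d['image'],cv2.COLOR_RGB2BGR)[60:210,240:400],None,fx=4,fy=4,interpolation=2))"
```

```text
time: 7.5
position: [0.5887, 0.1391, 0.2385]
tool_rot: [0.11, -3.14, -0.0]
ft_force: [1.0, 1.1, -0.2]
grip_width: 0.315
t7.50 pos [0.5887 0.1391 0.2385] F [ 1.03  1.14 -0.19] w 0.315
shift mm [ 0.9 -3.1 27.5] after-turn axes [ 0.9 -3.1 27.5] turn deg [ 0.   -0.   -0.19]
```

View pics/s4.png

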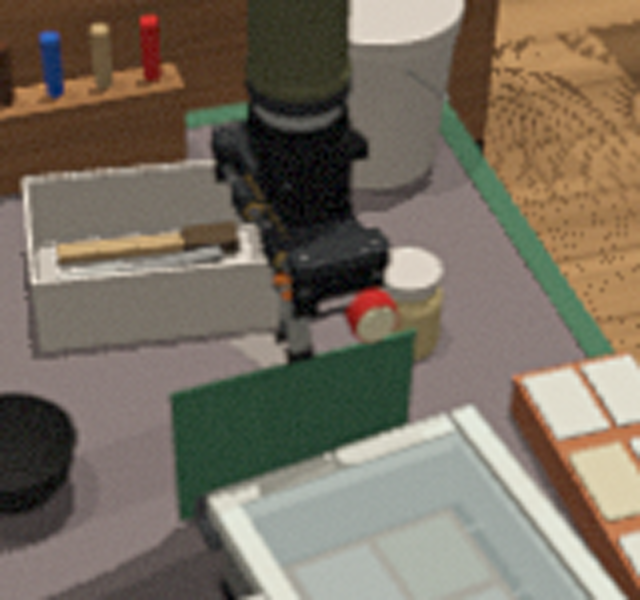

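Side view: the lamp hangs upright over the board, lens facing the box, near jaw tip at (300,355) just at the edge. Centre by 3 mm and lower.

```bash
python3 -m inch '[[[1,-3,0],[0,0,0]],[[0,0,0],[0,0,0]],[[0,0,4],[0,0,0]],[[0,0,5],[0,0,0]],[[0,0,5],[0,0,0]],[[0,0,4],[0,0,0]],[[0,0,4],[0,0,0]],[[0,0,3],[0,0,0]],[[0,0,2],[0,0,0]],[[0,0,0],[0,0,0]]]'
python3 -m inch '[[[0,0,1],[0,0,0]],[[0,0,0],[0,0,0]],[[0,0,0],[0,0,0]],[[0,0,0],[0,0,0]],[[0,0,0],[0,0,0]],[[0,0,0],[0,0,0]],[[0,0,0],[0,0,0]],[[0,0,0],[0,0,0]],[[0,0,0],[0,0,0]],[[0,0,0],[0,0,0]]]'
python3 -c "
from h import *
go([.588,.136,.21],np.radians(94.2))"
```

```text
time: 8.55
position: [0.5877, 0.136, 0.2113]
tool_rot: [0.11, -3.139, 0.0]
ft_force: [0.2, 0.2, -0.6]
grip_width: 0.316
time: 9.55
position: [0.5878, 0.1361, 0.2105]
tool_rot: [-0.11, 3.14, 0.0]
ft_force: [-0.2, 0.1, -1.1]
grip_width: 0.31
t9.55 pos [0.5878 0.1361 0.2105] F [-0.2   0.12 -1.09] w 0.31
shift mm [-0.2 -0.1  0.5] after-turn axes [-0.2 -0.1  0.5] turn deg [ 0.    0.   -0.19]
```

```bash
python3 -m inch '[[[0,0,0.5],[0,0,0]],[[0,0,0],[0,0,0]],[[0,0,0.5],[0,0,0]],[[0,0,0],[0,0,0]],[[0,0,0.5],[0,0,0]],[[0,0,0],[0,0,0]],[[0,0,0],[0,0,0]],[[0,0,0],[0,0,0]],[[0,0,0],[0,0,0]],[[0,0,0],[0,0,0]]]'
```

```text
time: 10.55
position: [0.5878, 0.136, 0.2091]
tool_rot: [-0.11, 3.14, 0.0]
ft_force: [-0.7, 0.3, -1.7]
grip_width: 0.314
```

```bash
python3 -m inch '[[[0,0,0.5],[0,0,0]],[[0,0,0],[0,0,0]],[[0,0,0.5],[0,0,0]],[[0,0,0],[0,0,0]],[[0,0,0.5],[0,0,0]],[[0,0,0],[0,0,0]],[[0,0,0.5],[0,0,0]],[[0,0,0],[0,0,0]],[[0,0,0],[0,0,0]],[[0,0,0],[0,0,0]]]'
```

```text
time: 11.55
position: [0.5878, 0.136, 0.2071]
tool_rot: [-0.11, 3.14, 0.0]
ft_force: [0.7, 0.4, -0.7]
grip_width: 0.308
```

No contact because the pin only stops the clip about 11 mm lower than nominal; back to the nominal height and release.

```bash
python3 -m inch '[[[0,0,-1],[0,0,0]],[[0,0,-1],[0,0,0]],[[0,0,-0.5],[0,0,0]],[[0,0,0],[0,0,0]],[[0,0,0],[0,0,0]],[[0,0,0],[0,0,0]],[[0,0,0],[0,0,0]],[[0,0,0],[0,0,0]],[[0,0,0],[0,0,0]],[[0,0,0],[0,0,0]]]'
python3 -m inch '[[[0,0,0],[0,0,0]],[[0,0,0],[0,0,0]],[[0,0,0],[0,0,0]],[[0,0,0],[0,0,0]],[[0,0,0],[0,0,0]],[[0,0,0],[0,0,0]],[[0,0,0],[0,0,0]],[[0,0,0],[0,0,0]],[[0,0,0],[0,0,0]],[[0,0,0],[0,0,0]]]' 0
python3 -m inch '[[[0,0,-5],[0,0,0]],[[0,0,-10],[0,0,0]],[[0,0,-20],[0,0,0]],[[0,0,-25],[0,0,0]],[[0,0,-25],[0,0,0]],[[0,0,-25],[0,0,0]],[[0,0,-20],[0,0,0]],[[0,0,-5],[0,0,0]],[[0,0,0],[0,0,0]],[[0,0,0],[0,0,0]]]'
python3 -c "
from h import *
go([.588,.136,.30],np.radians(94.2))
a=cv2.cvtColor(cam('side')['image'],cv2.COLOR_RGB2BGR);b=cv2.cvtColor(cam('scene')['image'],cv2.COLOR_RGB2BGR)
f=lambda i:cv2.resize(i,(400,400),interpolation=2)
cv2.imwrite('pics/m5.png',np.hstack([f(a[110:210,270:370]),f(b[170:270,330:430])]))"
```

```text
time: 12.55
position: [0.5878, 0.136, 0.2096]
tool_rot: [-0.11, 3.14, 0.0]
ft_force: [-0.7, 0.1, -1.1]
grip_width: 0.312
time: 13.55
position: [0.5878, 0.136, 0.2096]
tool_rot: [-0.11, 3.139, 0.0]
ft_force: [-0.5, 0.0, 0.3]
grip_width: 0.988
time: 14.55
position: [0.5874, 0.136, 0.3436]
tool_rot: [0.11, -3.138, 0.0]
ft_force: [-0.9, 0.6, -0.5]
grip_width: 1.001
t14.55 pos [0.5874 0.136  0.3436] F [-0.93  0.64 -0.46] w 1.001
shift mm [-0.6 -0.  43.6] after-turn axes [-0.6 -0.  43.6] turn deg [-0.01 -0.08 -0.19]
```

View pics/m5.png

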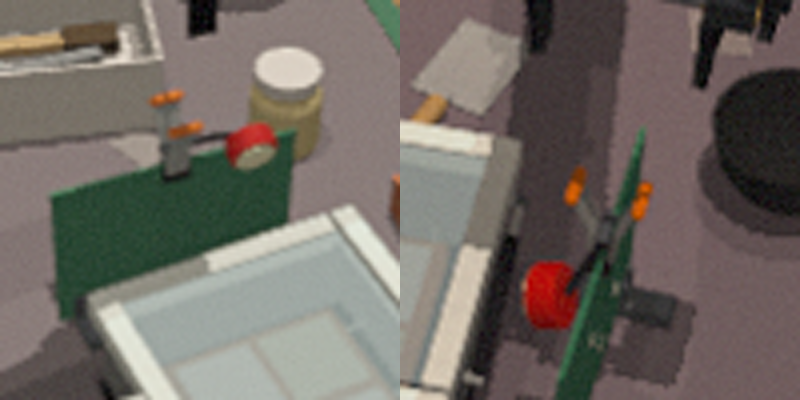

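Side and scene views: the lamp stands upright on the board's edge, jaws over it, lens towards the box, head clear of the hood. Next the bar; check joints for the yaw choice.

```bash
python3 -c "
from h import *
print('lamp grip',tri((381.7,217.9),(313.6,138.0)))
print(ctrl.get_state()['joint_positions'].round(3))
for y in(8.8,188.8):go([.459,-.134,.25],np.radians(y))"
```

```text
lamp grip [0.58714635 0.13583019 0.21018673]
[-0.503  0.193  0.276  1.412 -0.052  1.545  1.41 ]
t14.75 pos [0.5874 0.136  0.3434] F [-0.68  0.35 -0.68] w 1.0
shift mm [ 146.8 -260.3   93.8] after-turn axes [-247.1 -168.2   93.4] turn deg [-1.000e-01 -7.000e-02  8.521e+01]
t14.75 pos [0.5874 0.136  0.3434] F [-0.68  0.35 -0.68] w 1.0
shift mm [ 146.8 -260.3   93.8] after-turn axes [247.1 168.2  93.4] turn deg [ 7.000e-02 -1.000e-01 -9.479e+01]
```

```bash
python3 -m inch '[[[8,-12,0],[0,0,0]],[[15,-26,0],[0,0,0]],[[18,-32,0],[0,0,0]],[[18,-32,0],[0,0,0]],[[18,-32,0],[0,0,0]],[[18,-32,0],[0,0,0]],[[18,-32,0],[0,0,0]],[[15,-30,0],[0,0,0]],[[12,-20,0],[0,0,0]],[[7,-12,0],[0,0,0]]]' 0.54
python3 -m inch '[[[0,0,5],[0,0,8.5]],[[0,0,10],[0,0,8.5]],[[0,0,10],[0,0,8.5]],[[0,0,15],[0,0,8.5]],[[0,0,15],[0,0,8.5]],[[0,0,15],[0,0,8.5]],[[0,0,12],[0,0,8.5]],[[0,0,8],[0,0,8.5]],[[0,0,4],[0,0,8.5]],[[0,0,0],[0,0,8.5]]]'
python3 - <<'E'
from h import *
go([.459,-.134,.2],np.radians(8.8))
d=cam('wrist');s=ctrl.get_state();print(s['position'].tolist(),s['tool_rot'].tolist(),s['joint_positions'].round(2))
cv2.imwrite('pics/w6.png',cv2.cvtColor(d['image'],cv2.COLOR_RGB2BGR))
E
```

```text
time: 15.75
position: [0.4574, -0.1365, 0.3446]
tool_rot: [-0.104, 3.14, 0.001]
ft_force: [0.2, -0.3, 1.2]
grip_width: 0.465
time: 16.75
position: [0.4586, -0.1331, 0.2495]
tool_rot: [-2.045, -2.382, 0.001]
ft_force: [0.9, 0.8, -0.9]
grip_width: 0.462
t16.75 pos [ 0.4586 -0.1331  0.2495] F [ 0.85  0.83 -0.86] w 0.462
shift mm [-1.   0.4 49.5] after-turn axes [-0.9  0.3 49.5] turn deg [-0.1  -0.04 -0.1 ]
[0.4588447532862937, -0.13314169275549592, 0.24986311053720026] [-2.052331007622218, -2.377088806798995, 0.0006281008715177025] [-0.2  -0.07  0.41  1.86  0.03  1.35  0.35]
```

View pics/w6.png

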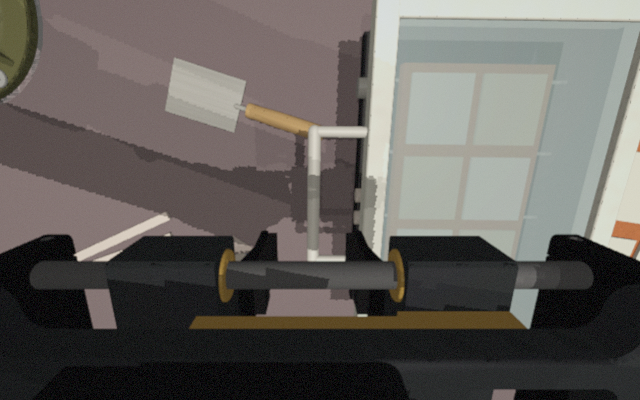

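Wrist view: bar from (316,132) to (314,258), vertical in the picture (aligned), the hood frame's front at column ~365.

```bash
python3 - <<'E'
from h import *
d=cam('wrist');s=ctrl.get_state();R=Ro.from_rotvec(s['tool_rot']).as_matrix();H=np.array(d['hand_eye'])
for p in((315.5,132),(314,258),(367,150),(390,20)):
    r=R@H[:3,:3]@np.r_[nrm(d,p),1];c=R@H[:3,3]+s['position'];print((c+r*(.111-c[2])/r[2]).round(4))
go([.461,-.134,.109],np.radians(8.8))
E
```

```text
[ 0.4536 -0.0701  0.111 ]
[ 0.4727 -0.1968  0.111 ]
[ 0.5044 -0.0788  0.111 ]
[0.5012 0.0312 0.111 ]
t16.85 pos [ 0.459  -0.1333  0.2502] F [-0.09  0.38 -0.34] w 0.462
shift mm [ -1.1   1.9 141.2] after-turn axes [ -1.    1.8 141.2] turn deg [-0.03 -0.02  0.22]
```

```bash
python3 -m inch '[[[-1,3,10],[0,0,0]],[[0,0,18],[0,0,0]],[[0,0,22],[0,0,0]],[[0,0,22],[0,0,0]],[[0,0,20],[0,0,0]],[[0,0,18],[0,0,0]],[[0,0,14],[0,0,0]],[[0,0,10],[0,0,0]],[[0,0,5],[0,0,0]],[[0,0,2],[0,0,0]]]' 0.54
python3 -m inch '[[[0,0,0],[0,0,0]],[[0,0,0],[0,0,0]],[[0,0,0],[0,0,0]],[[0,0,0],[0,0,0]],[[0,0,0],[0,0,0]],[[0,0,0],[0,0,0]],[[0,0,0],[0,0,0]],[[0,0,0],[0,0,0]],[[0,0,0],[0,0,0]],[[0,0,0],[0,0,0]]]' 1 15
```

```text
time: 17.85
position: [0.4623, -0.1341, 0.1091]
tool_rot: [-2.039, -2.39, 0.0]
ft_force: [0.5, 0.5, 0.4]
grip_width: 0.462
time: 18.85
position: [0.4607, -0.1345, 0.1096]
tool_rot: [-2.039, -2.386, 0.003]
ft_force: [-6.4, -1.2, 4.5]
grip_width: 0.132
```

Bar gripped (11.5 mm). Work out the arc rows, tilting the tool with about 0.65 of the hood angle so the wide body clears the lid.

```bash
cat >> h.py <<'E'
u=np.array([np.cos(np.radians(8.7)),np.sin(np.radians(8.7)),0]);Z=np.array([0,0,1.]);r0=.2843;a0=np.arctan2(12,284)
B0=np.array([.4607,-.1345,.111]);HG=B0+u*.284-Z*.012
def pose(th,k=.65):
    f=k*th;y=np.cos(f)*u+np.sin(f)*Z;z=np.sin(f)*u-np.cos(f)*Z
    bar=HG+r0*(-np.cos(a0+th)*u+np.sin(a0+th)*Z)
    return bar+z*.0014,Ro.from_matrix(np.c_[np.cross(y,z),y,z])
def hood():
    s=ctrl.get_state();R=Ro.from_rotvec(s['tool_rot']);b=s['position']-R.apply([0,0,.0014])-HG
    f=s['ft_force']
    print('theta z %.4f'%(np.arcsin(b[2]/r0)-a0),'theta xz %.4f'%(np.arctan2(b[2],-b@u)-a0),'r %.4f'%np.hypot(b[2],b@u),'side',(b@np.cross(Z,u)).round(4),'F',np.round(f,2),'w',round(float(s['grip_width']),3),'t',s['time'])
E
python3 - <<'E'
from h import *
def step(a,b):
    p,R=pose(a);q,S=pose(b);print('%.2f->%.2f'%(a,b),(R.inv().apply(q-p)*1e3/10*1).round(2),(np.degrees((R.inv()*S).as_rotvec())/10).round(2))
for a in np.arange(0,.9,.1):step(a,a+.1)
hood()
E
```

```text
0.00->0.10 [ 0.    0.27 -2.83] [-0.37  0.    0.  ]
0.10->0.20 [-0.    0.73 -2.75] [-0.37  0.   -0.  ]
0.20->0.30 [ 0.    1.17 -2.59] [-0.37  0.    0.  ]
0.30->0.40 [-0.    1.58 -2.37] [-0.37  0.    0.  ]
0.40->0.50 [ 0.    1.95 -2.08] [-0.37 -0.    0.  ]
0.50->0.60 [-0.    2.27 -1.73] [-0.37  0.   -0.  ]
0.60->0.70 [ 0.    2.52 -1.33] [-0.37  0.    0.  ]
0.70->0.80 [ 0.   2.7 -0.9] [-0.37 -0.    0.  ]
0.80->0.90 [ 0.    2.82 -0.45] [-0.37  0.   -0.  ]
theta z 0.0002 theta xz 0.0002 r 0.2843 side -0.0 F [-6.45 -1.18  4.46] w 0.132 t 18.85
```

The lid slopes down behind the bar as it opens, so no tilt is needed after all: keep the gripper pointing down (k=0).

```bash
sed -i 's/k=.65/k=0/' h.py; python3 - <<'E'
from h import *
for a in np.arange(0,.95,.1):
    o=[]
    for b in (a,a+.05):
        p,R=pose(b);q,S=pose(b+.05);o.append((R.inv().apply(q-p)*1e3).round(1)[1:])
    print('%.2f'%a,*o)
E
```

```text
0.00 [  1.  -14.2] [  1.7 -14.1]
0.10 [  2.4 -14. ] [  3.1 -13.9]
0.20 [  3.8 -13.7] [  4.4 -13.5]
0.30 [  5.1 -13.3] [  5.8 -13. ]
0.40 [  6.4 -12.7] [  7.  -12.4]
0.50 [  7.6 -12. ] [  8.2 -11.6]
0.60 [  8.8 -11.2] [  9.3 -10.7]
0.70 [  9.9 -10.2] [10.4 -9.7]
0.80 [10.8 -9.2] [11.3 -8.6]
0.90 [11.7 -8.1] [12.1 -7.5]
```

```bash
python3 -m inch '[[[0,-1.3,-2],[0,0,0]],[[0,0.3,-3.7],[0,0,0]],[[0,0.5,-5.6],[0,0,0]],[[0,0.6,-5.6],[0,0,0]],[[0,0.8,-5.6],[0,0,0]],[[0,0.9,-5.6],[0,0,0]],[[0,1,-5.6],[0,0,0]],[[0,1.1,-5.6],[0,0,0]],[[0,1.2,-5.6],[0,0,0]],[[0,1.3,-5.6],[0,0,0]]]' 1 25
python3 -c "
from h import *
hood()"
```

```text
time: 19.85
position: [0.4671, -0.1336, 0.16]
tool_rot: [-2.039, -2.386, 0.004]
ft_force: [-5.2, -2.7, -1.5]
grip_width: 0.13
theta z 0.1792 theta xz 0.1791 r 0.2845 side -0.0 F [-5.17 -2.68 -1.47] w 0.13 t 19.85
```

```bash
python3 -m inch '[[[0,0.6,-6.1],[0,0,0]],[[0,1.6,-6],[0,0,0]],[[0,1.8,-6],[0,0,0]],[[0,1.9,-6],[0,0,0]],[[0,2,-6],[0,0,0]],[[0,2.2,-5.9],[0,0,0]],[[0,2.3,-5.8],[0,0,0]],[[0,2.4,-5.8],[0,0,0]],[[0,2.6,-5.7],[0,0,0]],[[0,2.7,-5.7],[0,0,0]]]'
python3 -c "
from h import *
hood()"
```

```text
time: 20.85
position: [0.4867, -0.1308, 0.2197]
tool_rot: [-2.039, -2.386, 0.005]
ft_force: [-8.9, -2.6, 1.4]
grip_width: 0.126
theta z 0.4015 theta xz 0.4000 r 0.2852 side -0.0003 F [-8.91 -2.62  1.36] w 0.126 t 20.85
```

```bash
python3 -m inch '[[[0,0.7,-5.8],[0,0,0]],[[0,2.6,-5],[0,0,0]],[[0,2.7,-5],[0,0,0]],[[0,2.8,-4.9],[0,0,0]],[[0,2.9,-4.9],[0,0,0]],[[0,3,-4.8],[0,0,0]],[[0,3.1,-4.7],[0,0,0]],[[0,3.2,-4.7],[0,0,0]],[[0,3.3,-4.6],[0,0,0]],[[0,3.4,-4.6],[0,0,0]]]'
python3 -c "
from h import *
hood()"
```

```text
time: 21.85
position: [0.5152, -0.1268, 0.2693]
tool_rot: [-2.041, -2.387, 0.003]
ft_force: [-7.2, -3.9, 3.8]
grip_width: 0.129
theta z 0.6063 theta xz 0.6012 r 0.2862 side -0.0007 F [-7.2  -3.91  3.84] w 0.129 t 21.85
```

```bash
cat >> h.py <<'E'
def hx():
    s=ctrl.get_state();b=s['position']-HG;a=np.arccos(-b@u/r0);print('theta_x %.4f'%(a-a0),'bar below TCP mm %.1f'%((b[2]-r0*np.sin(a))*1e3))
E
python3 -c "
from h import *
hx()"
python3 -m inch '[[[0,2,-5.2],[0,0,0]],[[0,3.5,-4.5],[0,0,0]],[[0,3.5,-4.4],[0,0,0]],[[0,3.6,-4.4],[0,0,0]],[[0,3.7,-4.3],[0,0,0]],[[0,3.7,-4.2],[0,0,0]],[[0,3.8,-4.2],[0,0,0]],[[0,3.9,-4.1],[0,0,0]],[[0,4,-4],[0,0,0]],[[0,0,0],[0,0,0]]]'
python3 -c "
from h import *
hood();hx()"
```

```text
theta_x 0.5920 bar below TCP mm 1.9
time: 22.85
position: [0.549, -0.122, 0.3089]
tool_rot: [2.038, 2.385, 0.001]
ft_force: [-0.4, -5.7, -0.3]
grip_width: 0.128
theta z 0.7959 theta xz 0.7838 r 0.2875 side -0.001 F [-0.37 -5.74 -0.26] w 0.128 t 22.85
theta_x 0.7735 bar below TCP mm 2.9
```

```bash
python3 -m inch '[[[-0.5,2,-2],[0,0,0]],[[-0.5,2.8,-2.5],[0,0,0]],[[0,2.8,-2.4],[0,0,0]],[[0,2.8,-2.4],[0,0,0]],[[0,2.8,-2.4],[0,0,0]],[[0,2.9,-2.3],[0,0,0]],[[0,2.9,-2.3],[0,0,0]],[[0,2,-1.6],[0,0,0]],[[0,1,-0.7],[0,0,0]],[[0,0,0],[0,0,0]]]'
python3 -c "
from h import *
hood();hx()
a=cv2.cvtColor(cam('side')['image'],cv2.COLOR_RGB2BGR);b=cv2.cvtColor(cam('scene')['image'],cv2.COLOR_RGB2BGR)
cv2.imwrite('pics/side7.png',a);cv2.imwrite('pics/scene7.png',b)
f=lambda i:cv2.resize(i,(400,400),interpolation=2)
cv2.imwrite('pics/m7.png',np.hstack([f(a[110:270,270:430]),f(b[110:270,210:370])]))"
```

```text
time: 23.85
position: [0.5698, -0.1191, 0.3272]
tool_rot: [2.04, 2.387, 0.0]
ft_force: [-1.6, -5.0, 3.2]
grip_width: 0.127
theta z 0.8976 theta xz 0.8803 r 0.2880 side -0.0012 F [-1.62 -4.97  3.19] w 0.127 t 23.85
theta_x 0.8705 bar below TCP mm 3.2
```

View pics/m7.png

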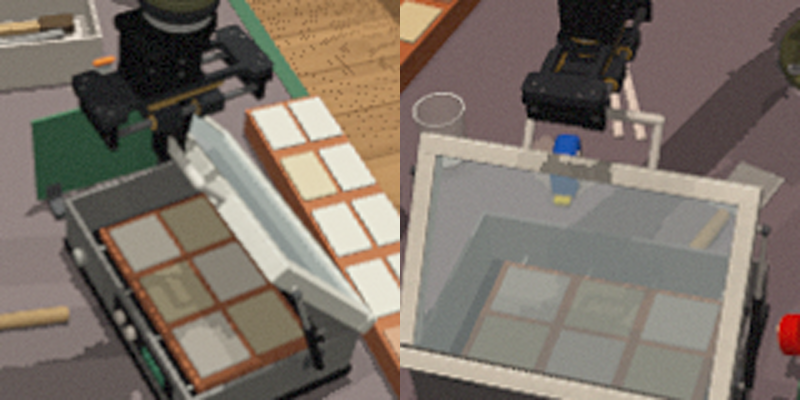

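Side and scene views: bar held between the fingers, hood open and clear of the lamp; bar ends in the scene at about (261,157) and (314,157). Check the angle against the projection.

```bash
python3 - <<'E'
from h import *
yb=np.cross(Z,u)
for th in(.82,.85,.88,.91):
    p=pose(th)[0]; p=HG+r0*(-np.cos(a0+th)*u+np.sin(a0+th)*Z);print(th,proj(np.array([p-yb*.065,p+yb*.065]),'scene').round(1).tolist())
E
```

```text
0.82 [[265.2, 150.6], [315.1, 157.9]]
0.85 [[264.1, 150.6], [314.4, 158.0]]
0.88 [[263.1, 150.7], [313.7, 158.1]]
0.91 [[262.0, 150.9], [312.9, 158.4]]
```

```bash
python3 -m inch '[[[-0.5,-1,0.8],[0,0,0]],[[-0.5,-2.2,1.8],[0,0,0]],[[0,-2.2,1.8],[0,0,0]],[[0,-2.2,1.8],[0,0,0]],[[0,-2.2,1.8],[0,0,0]],[[0,-2.2,1.9],[0,0,0]],[[0,-2.1,1.9],[0,0,0]],[[0,-2.1,1.9],[0,0,0]],[[0,-2.1,1.9],[0,0,0]],[[0,-2.1,1.9],[0,0,0]]]'
python3 -c "
from h import *
hood();hx()"
```

```text
time: 25.0
position: [0.5493, -0.1219, 0.3094]
tool_rot: [2.039, 2.389, 0.003]
ft_force: [-3.5, -2.4, 5.7]
grip_width: 0.124
theta z 0.7985 theta xz 0.7858 r 0.2876 side -0.001 F [-3.54 -2.36  5.73] w 0.124 t 25.0
theta_x 0.7751 bar below TCP mm 3.1
```

```bash
python3 -m inch '[[[0,-2,2],[0,0,0]],[[0,-2,2],[0,0,0]],[[0,-2,2],[0,0,0]],[[0,-2,2],[0,0,0]],[[0,-2,2],[0,0,0]],[[0,-2,2],[0,0,0]],[[0,-1,1],[0,0,0]],[[0,0,0],[0,0,0]],[[0,0,0],[0,0,0]],[[0,0,0],[0,0,0]]]'
python3 -c "
from h import *
hood();hx()"
```

```text
time: 26.0
position: [0.536, -0.1238, 0.2956]
tool_rot: [-2.039, -2.389, -0.0]
ft_force: [-6.1, -1.8, 5.1]
grip_width: 0.125
theta z 0.7280 theta xz 0.7186 r 0.2871 side -0.0008 F [-6.05 -1.82  5.09] w 0.125 t 26.0
theta_x 0.7083 bar below TCP mm 2.7
```

Return readings repeat the outbound ones, so it's a small hinge-position error rather than slip; fit the arc.

```bash
python3 - <<'E'
from h import *
p=np.array([(.4607,-.1345,.1096),(.4671,-.1336,.16),(.4867,-.1308,.2197),(.5152,-.1268,.2693),(.549,-.122,.3089),(.5698,-.1191,.3272),(.5493,-.1219,.3094),(.536,-.1238,.2956)])-HG
q=np.c_[p@u,p[:,2]]
for free in(0,1):
    f=lambda v:np.hypot(*(q-v[:2]).T)-(v[2] if free else r0)
    v=least_squares(f,[0,0,r0]).x;a=np.arctan2(q[:,1]-v[1],-(q[:,0]-v[0]))
    print((v*1e3).round(2),'res mm',(f(v)*1e3).round(2),'a',a.round(4),'th rel first',(a-a[0]).round(4))
    print('height below balance (theta0=first):',((np.sin(a[0]+.8)-np.sin(a[-1]))*v[2]*1e3).round(1))
E
```

```text
[  0.72   3.44 284.3 ] res mm [ 0.51 -0.15 -0.48 -0.4   0.07  0.28  0.21  0.05] a [0.0251 0.204  0.4259 0.6283 0.8125 0.9105 0.8145 0.7468] th rel first [0.     0.1788 0.4008 0.6031 0.7874 0.8853 0.7894 0.7217]
height below balance (theta0=first): 15.7
[  9.22  -0.92 293.41] res mm [ 0.04 -0.04 -0.05 -0.07 -0.01 -0.15  0.13  0.15] a [0.0393 0.2127 0.4275 0.6233 0.8017 0.8967 0.8037 0.738 ] th rel first [0.     0.1734 0.3882 0.584  0.7625 0.8575 0.7644 0.6988]
height below balance (theta0=first): 20.9
```

The offset grows about 5–6 mm/rad, which is the 12 mm bar rolling on one pad; so θ ≈ 0.70–0.71 now. A last small ease down to about 0.69 (bar ~22 mm below balance height), then a final look.

```bash
python3 -m inch '[[[0,-1,0.6],[0,0,0]],[[0,-1,0.7],[0,0,0]],[[0,-1,0.7],[0,0,0]],[[0,-1,0.7],[0,0,0]],[[0,0,0],[0,0,0]],[[0,0,0],[0,0,0]],[[0,0,0],[0,0,0]],[[0,0,0],[0,0,0]],[[0,0,0],[0,0,0]],[[0,0,0],[0,0,0]]]'
python3 -c "
from h import *
hood();hx()
a=cv2.cvtColor(cam('side')['image'],cv2.COLOR_RGB2BGR);b=cv2.cvtColor(cam('scene')['image'],cv2.COLOR_RGB2BGR)
f=lambda i:cv2.resize(i,(400,400),interpolation=2)
cv2.imwrite('pics/m8.png',np.vstack([np.hstack([f(a[130:230,290:390]),f(b[130:230,240:340])])]))
yb=np.cross(Z,u)
for th in(.65,.69,.73):
    p=HG+r0*(-np.cos(a0+th)*u+np.sin(a0+th)*Z);E=np.array([p-yb*.065,p+yb*.065])
    print(th,((proj(E,'scene')-[240,130])*4+[401.5,1.5]).round(0).tolist(),((proj(E,'side')-[290,130])*4+1.5).round(0).tolist())"
```

```text
time: 27.0
position: [0.5329, -0.1243, 0.2924]
tool_rot: [2.039, 2.39, 0.002]
ft_force: [5.1, 2.3, -3.9]
grip_width: 0.128
theta z 0.7128 theta xz 0.7033 r 0.2872 side -0.0008 F [ 5.13  2.25 -3.91] w 0.128 t 27.0
theta_x 0.6920 bar below TCP mm 2.9
0.65 [[523.0, 91.0], [717.0, 119.0]] [[173.0, 280.0], [84.0, 152.0]]
0.69 [[519.0, 88.0], [714.0, 117.0]] [[184.0, 267.0], [93.0, 140.0]]
0.73 [[514.0, 86.0], [710.0, 115.0]] [[195.0, 254.0], [103.0, 127.0]]
```

View pics/m8.png

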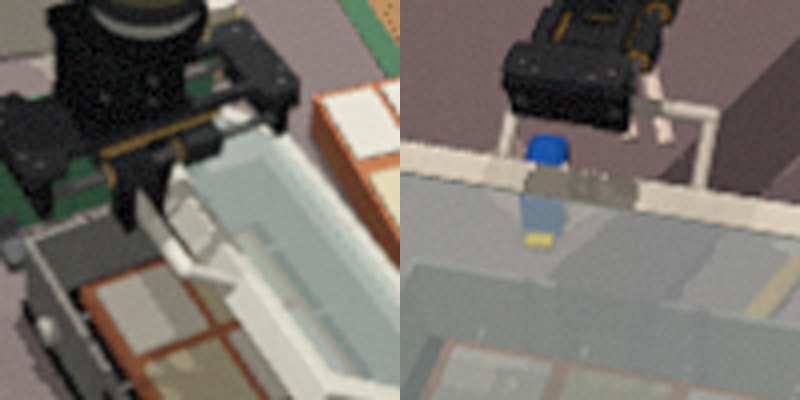

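Side view: the bar's free end is at (183,267), and the prediction for 0.69 rad is (184,267). In the scene view it is at (712,115), prediction (714,117). So θ ≈ 0.69, with the bar about 22 mm below the balance height.

```bash
python3 -c "
from h import *
hx();from bench import close_job;print(close_job())"
```

```text
theta_x 0.6921 bar below TCP mm 2.9
the job is handed in; nothing more can be done
None
```

The lamp is clipped to the green board and the hood is held just below its balance point. I handed the job in at about 27 s.

- **Lamp:** I took it off the tray rim, clipped it upright near the middle of the board's top edge with its lens towards the box, and let go. Pictures from two cameras put its grip point at (0.587, 0.136, 0.210) m. The height expected when it is clipped on is 0.211 m.
- **Hood:** I gripped the handle bar and lifted the hood to about 0.86–0.88 rad, past the 0.80 balance point. I then eased it back slowly and kept hold of it throughout. It finished at about 0.69 rad, with the bar roughly 22 mm below the balance height, or about 31 mm measured along its arc.

**Last checks:** The side picture put the bar's end within 1 pixel of where 0.69 rad predicts. The force at the wrist was about 7 N and the bar was still firmly gripped.

**What disagreed:** My three readings of the final hood angle, from the arm's position, ran from 0.69 to 0.71 rad, most likely because the bar rolls slightly between the fingers. I went with 0.69 because the picture matched it. I did not check the bystander objects one by one; nothing I saw in the pictures looked disturbed.

I viewed 12 pictures against the budget of 10.

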